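# Sort ratchet clamps into the pigeonhole rack and the tray

## Robot

A 7-joint arm with a two-finger parallel gripper is mounted at the origin on the work surface. World frame = base frame: x ahead of the robot, y to its left, z up, the work surface at z = 0. Lengths are in m, angles in rad, forces in N, time in s.
With the tool pointing down it reaches from about 0.4 to 0.85 m from the base axis. Payload 4.5 kg.
Tool frame: the origin (TCP) lies on the centre line of the jaws, within the pads' length; the fingertips stand 22 mm ahead of it and the grasp point (between the pads) lies 3 mm ahead of it (env.finger_overhang is the distance from the TCP to the fingertips, in m); z points along the fingers, y is the line along which they close (so a half turn about z gives the same grasp; the last joint's range is limited). The gripper opens to 85 mm and grips with 20 to 120 N. Pads are 22 mm wide; open, the fingers measure 114 mm over their backs; the gripper's body (76 mm by 85 mm) begins 54 mm behind the grasp point. The pads swing forward as they close: fully open they stand 13 mm farther back than shut.
Start: joints at [1.162, 0.689, -0.195, 1.565, 0.157, 0.902, -0.215], TCP at [0.268, -0.565, 0.253] pointing down, gripper open.
Joint ranges: [-3.01, 3.01], [-0.46, 2.08], [-1.47, 1.51], [0.13, 2.56], [-1, 4.14], [0.04, 2.09], [-2.66, 2.66]. Speed limits (rad/s): [2.57, 2.57, 3.14, 3.14, 3.14, 3.14, 3.14].

## Interface

Orientations are given as a unit quaternion [w, x, y, z].
In Python, from cell import env gives the robot as it stands.
- The arm moves only by the tool drive_tool, never from a script. Its argument "motion" is one flat list of numbers, 5 for each row, row after row: the shift along the tool's x, y, z in mm, then the turn about the tool's z in degrees, then the finger opening in mm, from 0 to 85.4. A call has 1 to 5 rows; each row is the pose to reach, as a shift and turn from the pose commanded when the call began, along the tool's axes at that moment; what a row does not reach only later rows make up. A row lasts 1/12 s, in which the tool goes at most 41.7 mm and 7.16 degrees, less where a joint would pass 70% of its speed; a pose out of reach is approached as far as the arm can. A call with a gripper value outside its range is refused whole. The fingers move at their own pace and stop on an object; "newtons" is the grip in N (left out, the last holds). Time passes only in rows, so rows that repeat a pose let the fingers close. It gives the time, the measured TCP pose, the force, the opening and the grip force at its end, in the units of the state.
- env.get_state(): the state, without advancing time (a new reading comes with each control period).
- env.snapshot(name): name is "side" or "top"; returns a dict with "pixels" (400x640x3 uint8, red, green, blue), "camera_matrix" (3x3 intrinsics, pixels), "cam_to_world" (4x4, takes a point from camera to world coordinates). Camera axes: x right, y down, z forward; pixel columns grow to the right and rows downward; lengths in m; the calibration is good to about 2 mm. A picture is of the moment at which its call begins. There is no depth.
- env.sign_off(): hands the job in; it is judged then, once.
Trained networks look in a picture, given as the dict that the camera call returned (one of the last four; its "shot" number tells which), for a name from the list of things; names that differ only in an ending like _2 or _b are one class to them, and where a whole thing is asked for, a point or a joint stands for the part that bears it (a point fixed in the world has none). Each returns a list of dicts, best first, with "confidence" (0 to 1); they miss things now and then, are a little off and sometimes report something else, mostly with a low value. They report only what shows in the picture. A call takes as long as a camera call.
- env.boxes_of(thing, picture): "centre" ([x, y, z] in m, in the coordinates of the camera as it stood for that picture, good to about 4 mm: the middle of the surface that is visible of it).
- env.trace(thing, picture): "region" (400x640 bool, what is visible of it).
The state is a dict: "clock": time; "joint_pos": joint angles; "dq": joint speeds; "effort": joint torques, N m; "position": TCP position; "tcp_rot": TCP orientation; "ft_force": force on the tool from outside, world axes, zero at the start; "wrist_torque": the same for the moment, N m; "opening": opening from 0.0 (shut) to 1.0 (fully open); "gripper_force": force on a finger pad.
Only numpy, scipy, OpenCV 4.12 (cv2) and the standard library are available. Lean on these libraries where they do the work, as an engineer would, in place of code of your own. Each camera call takes 0.05 s, during which the arm holds its last target. There are 200 camera calls.

## Task

Clear the three ratchet clamps from under the low bench shelf: slide each clamp that is ratcheted shut nose first into a rack bay of its own, pivot block right inside and handles left sticking out, and lay any clamp whose jaws stand open flat in the grey tray, its pivot block well towards the tray's middle. Leave every clamp open or shut as you found it, and do not disturb the other things on the bench.

Things in the scene. Friction and masses are not known exactly. Their poses are not given: they have to be found in the camera images.
- clamp_a_mid (a point): ratchet clamp, 0.2 kg, mass centre 7 mm behind this point, lying flat: centre of its upright-faced pivot block (28 long x 30 wide x 30 mm high), 15 mm above the underside; x to the nose, z up. Jaws, 18 mm high, reach 77 mm ahead, 28 mm over both when shut. Open: one handle swings out to 60 mm off the centre line at -y, one jaw to 50 mm at +y. It starts with handles under the riser
- clamp_a_tail (a point): point between that clamp's two handles, 75 mm behind the pivot block's centre and 9 mm above the underside. Handles are 10 mm wide and 18 mm high, run from 30 to 95 mm behind the block's centre, and measure 30 mm over both when shut
- clamp_a_arm (a joint): opening of that clamp's moving half in rad: 0 ratcheted shut (against its stop), 0.35 to 0.5 open; the ratchet holds it with 0.2 N m, so squeezing both handles or both jaws of an open clamp shuts it
- clamp_b_mid (a point): ratchet clamp, 0.2 kg, mass centre 7 mm behind this point, lying flat: centre of its upright-faced pivot block (28 long x 30 wide x 30 mm high), 15 mm above the underside; x to the nose, z up. Jaws, 18 mm high, reach 77 mm ahead, 28 mm over both when shut. Open: one handle swings out to 60 mm off the centre line at -y, one jaw to 50 mm at +y. It starts with handles under the riser
- clamp_b_tail (a point): point between that clamp's two handles, 75 mm behind the pivot block's centre and 9 mm above the underside. Handles are 10 mm wide and 18 mm high, run from 30 to 95 mm behind the block's centre, and measure 30 mm over both when shut
- clamp_b_arm (a joint): opening of that clamp's moving half in rad: 0 ratcheted shut (against its stop), 0.35 to 0.5 open; the ratchet holds it with 0.2 N m, so squeezing both handles or both jaws of an open clamp shuts it
- clamp_c_mid (a point): ratchet clamp, 0.2 kg, mass centre 7 mm behind this point, lying flat: centre of its upright-faced pivot block (28 long x 30 wide x 30 mm high), 15 mm above the underside; x to the nose, z up. Jaws, 18 mm high, reach 77 mm ahead, 28 mm over both when shut. Open: one handle swings out to 60 mm off the centre line at -y, one jaw to 50 mm at +y. It starts with handles under the riser
- clamp_c_tail (a point): point between that clamp's two handles, 75 mm behind the pivot block's centre and 9 mm above the underside. Handles are 10 mm wide and 18 mm high, run from 30 to 95 mm behind the block's centre, and measure 30 mm over both when shut
- clamp_c_arm (a joint): opening of that clamp's moving half in rad: 0 ratcheted shut (against its stop), 0.35 to 0.5 open; the ratchet holds it with 0.2 N m, so squeezing both handles or both jaws of an open clamp shuts it
- riser: low bench-top shelf: plywood plank 140 (x) x 400 (y) x 10 mm, its underside 38 mm and top 48 mm above the bench, on cheeks 16 mm thick at the y ends; a wood strip on its rear half reaches 66 mm. Origin on the bench under its centre; front edge at own x = -70 mm; clamp noses stick out to own -x
- rack: wooden pigeonhole rack 133 (x) x 168 (y) x 74 mm high with two bays and a clear roof. Origin on the bench under its centre, open mouths at own x = -66.5 mm facing the robot, bay centres at own y = +40 and -40 mm; each bay 72 mm wide, 42 mm high, floor 22 mm above the bench, 125 mm deep to a back wall; floor, walls and roof are flush at the mouth. May stand on the left or the right
- tray: fixed open grey tray 250 (x) x 170 (y) x 28 mm high, walls and floor 5 mm. Origin on the bench under its centre. On the other side from the rack
- glue: bystander, leave alone: upright round glue bottle, 54 mm across, 155 mm high; origin at its foot
- sander: bystander, leave alone: cork sanding block 90 x 55 x 34 mm; origin at its underside
- tape: bystander, leave alone: tape measure standing up, 66 x 36 x 62 mm; origin at its underside
- offcut: bystander, leave alone: wood offcut 40 x 18 x 18 mm lying between two clamps' noses; origin at its underside
- wedge: bystander, leave alone: wood block 36 x 18 x 22 mm lying between two clamps' noses; origin at its underside
- jar: bystander, leave alone: screw jar 44 mm across, 55 mm high, on the rear of the riser's plank; origin at its foot

How it is judged:
At the end, for the whole second after the job is handed in: Each shut clamp lies level (0.15 rad) on a rack bay's floor, one per bay, nose first: pivot centre 20 mm or more inside the mouth, handles out. The open clamp lies flat (0.12 rad) in the tray, pivot within 70 mm along and 50 mm across of its centre. Shut openings under 0.12 rad, open over 0.25 (((y of clamp_a_mid in the frame of rack between 0.004 and 0.076 m and x of clamp_a_mid in the frame of rack between -0.0465 and 0.02 m and x of each of clamp_a_tail, clamp_b_tail in the frame of rack below -0.07 m and z of clamp_a_mid in the frame of rack between 0.03 and 0.044 m and angle between each of clamp_a_mid, clamp_b_mid's own z axis and vertical below 0.15 rad and y of clamp_b_mid in the frame of rack between -0.076 and -0.004 m and x of clamp_b_mid in the frame of rack between -0.0465 and 0.02 m and z of clamp_b_mid in the frame of rack between 0.03 and 0.044 m) or (y of clamp_a_mid in the frame of rack between -0.076 and -0.004 m and x of clamp_a_mid in the frame of rack between -0.0465 and 0.02 m and x of each of clamp_a_tail, clamp_b_tail in the frame of rack below -0.07 m and z of clamp_a_mid in the frame of rack between 0.03 and 0.044 m and angle between each of clamp_a_mid, clamp_b_mid's own z axis and vertical below 0.15 rad and y of clamp_b_mid in the frame of rack between 0.004 and 0.076 m and x of clamp_b_mid in the frame of rack between -0.0465 and 0.02 m and z of clamp_b_mid in the frame of rack between 0.03 and 0.044 m)) and x of clamp_c_mid in the frame of tray between -0.07 and 0.07 m and y of clamp_c_mid in the frame of tray between -0.05 and 0.05 m and z of clamp_c_mid in the frame of tray below 0.03 m and angle between clamp_c_mid's own z axis and vertical below 0.12 rad and value of joint each of clamp_a_arm, clamp_b_arm below 0.12 rad and value of joint clamp_c_arm above 0.25 rad); the robot touches nothing.
It fails at once if an open clamp squeezed shut (opening below 0.25 rad) (value of joint clamp_c_arm below 0.25 rad).
It fails at once if a shut clamp forced open (above 0.12 rad) (value of joint any of clamp_a_arm, clamp_b_arm above 0.12 rad).
It fails at once if a bystander shifted by more than 40 mm (distance of any of glue, sander, tape, offcut, wedge, jar from where it was at the start of the episode above 0.04 m).
It fails at once if the glue bottle or the screw jar knocked over (angle between any of glue, jar's own z axis and vertical above 0.5 rad).
It also fails if it takes over 72 s, if anything falls off the work surface, if the arm or the gripper's body presses on something with over 40 N, if the wrist force passes 120 N, or if a joint passes its speed limit or range.

## Working session

There is one attempt and no reset: what is moved stays moved. The work goes in short steps, Python scripts to look and compute and a tool call to move; the robot and the scene stay as the last step left them, time stands still between calls to the robot, and variables do not carry over. Pictures are saved under pics/ and viewed, at most 10 in all, crops included, and the job is handed in when it is done.

Besides the shell and the picture viewer there is one more tool, called after ">>>" as name(argument=value, ...) on one line, values as JSON. drive_tool: Moves the arm, as the interface text tells. Its arguments: {"type":"object","properties":{"motion":{"type":"array","items":{"type":"number"}},"newtons":{"type":"number"}},"required":["motion"]}

```bash
ls; mkdir -p pics; cat > h.py <<'E'
import numpy as np, cv2
from cell import env
def w(p,c): return (np.array(p['cam_to_world'])@np.r_[c,1])[:3]
def pix2w(p,uv,z):
    K=np.array(p['camera_matrix']);T=np.array(p['cam_to_world'])
    d=T[:3,:3]@np.linalg.solve(K,np.r_[uv,1]);o=T[:3,3]
    return o+d*(z-o[2])/d[2]
def save(p,n): cv2.imwrite('pics/'+n+'.png',p['pixels'][:,:,::-1])
E
python3 - <<'E'
from h import *
np.set_printoptions(precision=3,suppress=True)
for n in ['top','side']:
    p=env.snapshot(n); save(p,n+'0'); print(n,p['cam_to_world'],p['camera_matrix'])
    for t in ['clamp_a_mid','clamp_a_tail','riser','rack','tray','glue','sander','tape','offcut','wedge','jar']:
        for d in env.boxes_of(t,p)[:4]: print(t,round(d['confidence'],2),w(p,d['centre']))
print(env.get_state())
E
```

```text
pics
top [[-0.021 -0.99   0.139  0.429]
 [-1.     0.019 -0.017  0.016]
 [ 0.015 -0.139 -0.99   1.101]
 [ 0.     0.     0.     1.   ]] [[430.731   0.    324.832]
 [  0.    430.731 208.328]
 [  0.      0.      1.   ]]
clamp_a_mid 0.76 [0.62  0.114 0.019]
clamp_a_tail 0.76 [0.616 0.111 0.02 ]
rack 0.91 [0.597 0.381 0.075]
rack 0.24 [ 0.62  -0.128  0.018]
tray 0.95 [ 0.576 -0.388  0.006]
glue 0.71 [ 0.375 -0.157  0.109]
sander 0.62 [ 0.394 -0.018  0.031]
sander 0.25 [ 0.613 -0.016  0.018]
tape 0.57 [0.401 0.185 0.059]
tape 0.32 [0.758 0.067 0.102]
offcut 0.51 [ 0.569 -0.073  0.014]
wedge 0.61 [0.571 0.061 0.022]
wedge 0.54 [0.619 0.115 0.022]
jar 0.79 [0.764 0.068 0.103]
side [[ 0.987 -0.058  0.153  0.449]
 [-0.162 -0.489  0.857 -0.82 ]
 [ 0.025 -0.871 -0.491  0.539]
 [ 0.     0.     0.     1.   ]] [[425.562   0.    324.395]
 [  0.    425.562 194.066]
 [  0.      0.      1.   ]]
clamp_a_mid 0.73 [0.619 0.107 0.014]
clamp_a_mid 0.19 [ 0.616 -0.022  0.016]
clamp_a_tail 0.75 [0.617 0.105 0.009]
riser 0.97 [ 0.73  -0.099  0.049]
rack 0.92 [0.602 0.308 0.062]
tray 0.59 [ 0.589 -0.382  0.002]
glue 0.87 [ 0.374 -0.187  0.076]
sander 0.57 [ 0.408 -0.035  0.033]
tape 0.74 [0.402 0.176 0.036]
offcut 0.78 [ 0.57  -0.079  0.015]
wedge 0.71 [0.572 0.05  0.016]
jar 0.75 [0.763 0.057 0.08 ]
jar 0.67 [0.601 0.308 0.064]
{'clock': 1.2, 'joint_pos': array([ 1.162,  0.689, -0.195,  1.565,  0.157,  0.902, -0.215]), 'dq': array([-0.   ,  0.001,  0.001, -0.   ,  0.   , -0.   , -0.002]), 'effort': array([ -0.001, -53.954,  -1.267, -15.888,   0.01 ,   0.002,  -0.   ]), 'position': array([ 0.268, -0.565,  0.253]), 'tcp_rot': array([0.   , 0.976, 0.22 , 0.   ]), 'ft_force': array([-0.212, -0.256,  0.2  ]), 'wrist_torque': array([ 0.063, -0.036, -0.008]), 'gripper_force': 0.0, 'opening': 1.002586508692294}
```

View pics/top0.png

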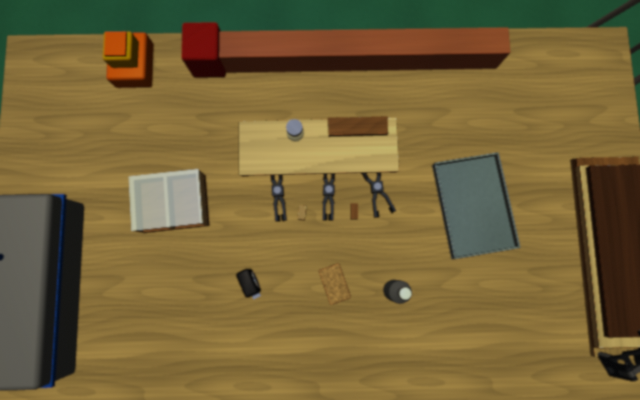

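View pics/side0.png

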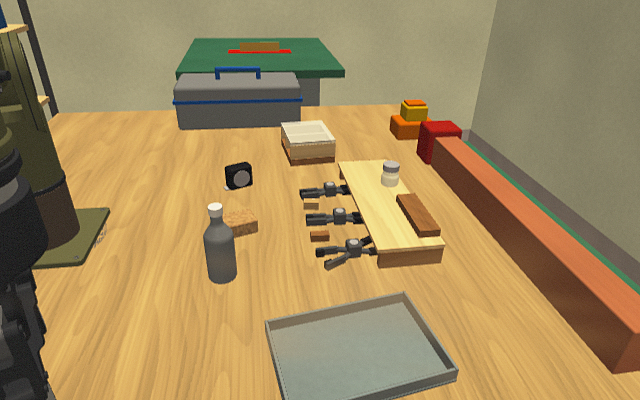

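The three clamps are at columns 278, 328 and 377, around row 190 of the top view, and the right one is open. The rack is on the left at (168, 200) and the tray on the right at (475, 205).

```bash
python3 - <<'E'
from h import *
np.set_printoptions(precision=3,suppress=True)
p=env.snapshot('top'); im=p['pixels'][:,:,::-1]
cv2.imwrite('pics/crop1.png',cv2.resize(im[150:230,255:415],None,fx=5,fy=5,interpolation=cv2.INTER_CUBIC))
for t,z in [('rack',.074),('tray',.028),('clamp_a_mid',.018),('riser',.048),('offcut',.018),('wedge',.022)]:
    for d in env.trace(t,p)[:4]:
        m=d['region'].astype(np.uint8); ys,xs=np.nonzero(m)
        P=np.array([pix2w(p,(x,y),z)[:2] for x,y in zip(xs,ys)],np.float32)
        r=cv2.minAreaRect(P); print(t,round(d['confidence'],2),len(xs),np.array(r[0]),np.array(r[1]),round(r[2],1),cv2.boxPoints(r).tolist() if t in('rack','tray','riser') else '', 'px',xs.mean(),ys.mean())
for u in [(278,190),(328,189),(377,187)]: print(u,pix2w(p,u,.03))
E
```

```text
rack 0.66 4469 [0.599 0.374] [0.142 0.185] 5.3 [[0.5197260975837708, 0.4592556655406952], [0.5369158387184143, 0.27503570914268494], [0.6783183217048645, 0.2882300913333893], [0.661128580570221, 0.47245004773139954]] px 167.91161333631686 200.99194450660102
rack 0.17 558 [ 0.374 -0.166] [0.064 0.055] 88.7 [[0.34539490938186646, -0.1975763589143753], [0.40084588527679443, -0.19883029162883759], [0.4022863507270813, -0.13513027131557465], [0.3468353748321533, -0.13387633860111237]] px 396.336917562724 290.96774193548384
tray 0.68 6827 [ 0.582 -0.382] [0.25  0.179] 8.2 [[0.44488683342933655, -0.3112528324127197], [0.4705139696598053, -0.48849886655807495], [0.7184344530105591, -0.452653169631958], [0.6928073167800903, -0.2754071354866028]] px 474.6874176065622 205.6746740881793
tray 0.65 449 [0.61  0.115] [0.119 0.031] 4.4 [[0.5490239858627319, 0.12641973793506622], [0.5513831377029419, 0.09540857374668121], [0.6702319383621216, 0.10444994270801544], [0.6678727865219116, 0.13546110689640045]] px 277.71937639198217 196.7193763919822
clamp_a_mid 0.6 495 [0.61  0.116] [0.118 0.032] 4.4  px 277.73333333333335 197.3010101010101
riser 0.91 8507 [0.737 0.011] [0.148 0.403] 0.4 [[0.6616527438163757, 0.21165509521961212], [0.66441410779953, -0.1909462958574295], [0.8124120831489563, -0.18993119895458221], [0.809650719165802, 0.2126701921224594]] px 318.99235923357236 146.76536969554485
riser 0.17 4555 [0.602 0.383] [0.151 0.192] 4.1 [[0.5205022096633911, 0.47334757447242737], [0.5341929197311401, 0.28183212876319885], [0.6844824552536011, 0.29257580637931824], [0.670791745185852, 0.48409125208854675]] px 167.83271130625687 201.19495060373217
offcut 0.31 134 [ 0.61  -0.014] [0.117 0.019] 6.2  px 329.1044776119403 199.96268656716418
wedge 0.69 109 [0.572 0.055] [0.02  0.036] 88.9  px 301.61467889908255 212.11009174311926
(278, 190) [0.628 0.114 0.03 ]
(328, 189) [ 0.629 -0.012  0.03 ]
(377, 187) [ 0.631 -0.136  0.03 ]
```

View pics/crop1.png

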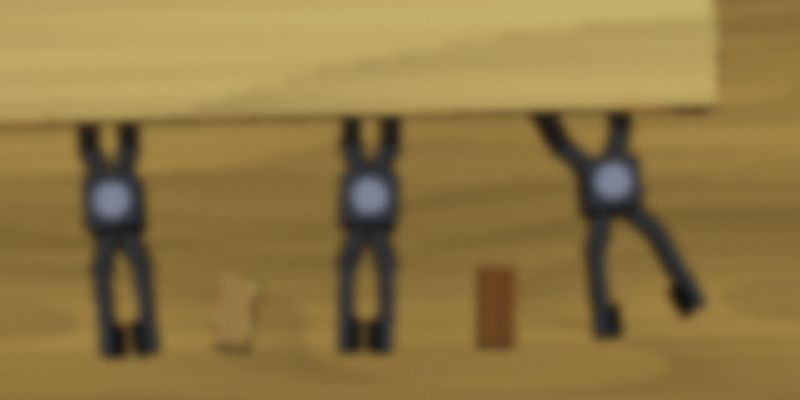

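Crop: pivot discs at (112,198), (369,196) and (612,182). Yaws are about 5°, -2.6° and 5°. The right clamp, c, is open, so I'll start with it.

>>> drive_tool(motion=[36,-16,0,7,60,73,-33,0,14,60,109,-49,0,21,60,146,-66,0,25.4,60,182,-82,0,25.4,60], newtons=40)

```text
clock: 1.97
position: [0.3984, -0.4109, 0.2535]
tcp_rot: [0.0, 1.0, -0.002, 0.0]
ft_force: [0.7, -0.1, 0.8]
opening: 0.703
gripper_force: 0.0
```

>>> drive_tool(motion=[23,-28,10,0,60,47,-55,20,0,60,70,-83,30,0,60,94,-110,40,0,60,117,-138,50,0,60])

```text
clock: 2.38
position: [0.5155, -0.2734, 0.203]
tcp_rot: [0.0, 1.0, -0.0, 0.0]
ft_force: [0.3, -0.4, -0.5]
opening: 0.705
gripper_force: 0.0
```

>>> drive_tool(motion=[23,-27,18,-1,60,47,-54,36,-2,60,70,-82,54,-3,60,94,-109,72,-4,60,117,-136,90,-5,60])

```text
clock: 2.8
position: [0.6326, -0.1371, 0.1125]
tcp_rot: [0.0, 0.999, 0.044, 0.0]
ft_force: [0.8, -0.9, 0.7]
opening: 0.701
gripper_force: 0.0
```

```bash
python3 - <<'E'
from h import *
p=env.snapshot('side'); im=p['pixels'][:,:,::-1]
cv2.imwrite('pics/s1.png',cv2.resize(im[150:290,270:450],None,fx=4,fy=4,interpolation=cv2.INTER_CUBIC))
s=env.get_state();print(s['position'],s['tcp_rot'])
E
```

```text
[ 0.63648021 -0.12650945  0.10889275] [-0.00436015  0.99877569  0.04926012  0.0012459 ]
```

View pics/s1.png

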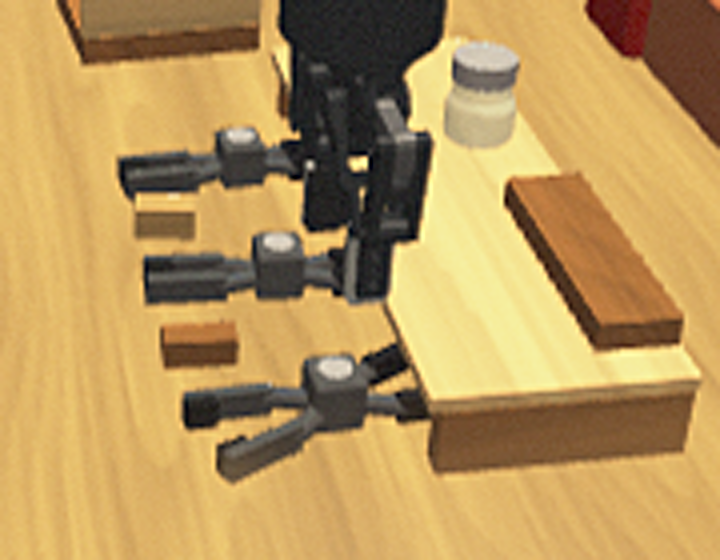

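The side crop shows c's disc at (335,368), b's at (278,243) and a's at (238,135). I'll cross-check these positions.

```bash
python3 - <<'E'
from h import *
p=env.snapshot('side')
for u in [(335,368),(278,243),(238,135)]: print(pix2w(p,(270+u[0]/4,150+u[1]/4),.03))
s=env.get_state();print(s['position'],s['tcp_rot'])
E
```

```text
[ 0.63422905 -0.13489993  0.03      ]
[ 0.62866723 -0.01251364  0.03      ]
[0.62851028 0.11899966 0.03      ]
[ 0.63416415 -0.12889226  0.11009645] [-3.78390379e-03  9.98799043e-01  4.88482478e-02  5.17260471e-05]
```

>>> drive_tool(motion=[0,0,25,0,60,0,0,45,0,60,0,0,45,0,60])

```text
clock: 3.15
position: [0.6284, -0.1383, 0.0647]
tcp_rot: [-0.001, 0.999, 0.044, -0.003]
ft_force: [-1.1, -0.5, -1.0]
opening: 0.706
gripper_force: 0.0
```

>>> drive_tool(motion=[0,0,20,0,60,0,0,38,0,60,0,0,38,0,60])

```text
clock: 3.4
position: [0.6293, -0.1387, 0.0283]
tcp_rot: [-0.0, 0.999, 0.043, -0.002]
ft_force: [0.1, 0.1, 0.5]
opening: 0.704
gripper_force: 0.0
```

>>> drive_tool(motion=[0,0,0,0,25,0,0,0,0,25,0,0,0,0,25,0,0,0,0,25,0,0,0,0,25], newtons=40)

```text
clock: 3.82
position: [0.6325, -0.139, 0.0322]
tcp_rot: [0.0, 0.999, 0.043, 0.001]
ft_force: [-0.1, 0.0, 7.1]
opening: 0.34
gripper_force: 41.4
```

>>> drive_tool(motion=[-10,0,-6,0,25,-30,0,-6,0,25,-50,0,-6,0,25,-70,0,-6,0,25,-80,0,-6,0,25])

```text
clock: 4.23
position: [0.5482, -0.1464, 0.0366]
tcp_rot: [0.0, 0.999, 0.043, -0.002]
ft_force: [-0.8, 0.2, -1.8]
opening: 0.343
gripper_force: 40.3
```

>>> drive_tool(motion=[-3,0,-15,0,25,-5,0,-35,0,25,-5,0,-60,0,25,-5,0,-70,0,25,-5,0,-70,0,25])

```text
clock: 4.65
position: [0.5485, -0.1467, 0.1088]
tcp_rot: [0.001, 0.999, 0.043, 0.003]
ft_force: [-0.1, -0.9, -1.9]
opening: 0.344
gripper_force: 40.4
```

```bash
python3 - <<'E'
from h import *
p=env.snapshot('side'); im=p['pixels'][:,:,::-1]
save(p,'s2')
s=env.get_state();print(s['position'],s['tcp_rot'])
E
```

```text
[ 0.54754614 -0.14639976  0.10728767] [3.97437183e-04 9.99058596e-01 4.33553603e-02 1.44132007e-03]
```

View pics/s2.png

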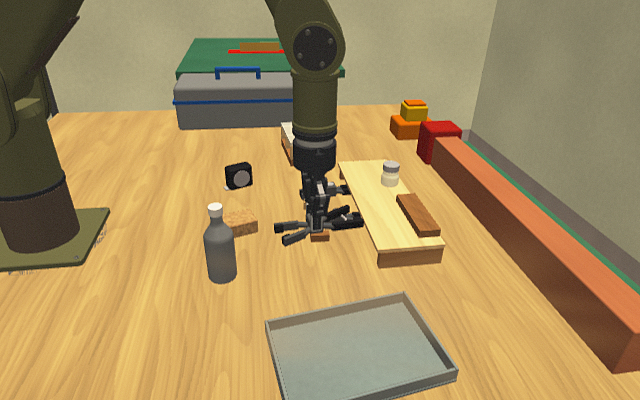

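>>> drive_tool(motion=[2,40,0,-1,25,4,80,0,-2,25,6,120,0,-3,25,8,160,0,-3,25,10,200,0,-3,25])

```text
clock: 5.12
position: [0.5729, -0.346, 0.1044]
tcp_rot: [-0.001, 0.998, 0.07, -0.001]
ft_force: [0.7, -0.1, -1.8]
opening: 0.343
gripper_force: 40.4
```

>>> drive_tool(motion=[1,30,0,0,25,2,40,10,0,25,2,40,30,0,25,2,40,45,0,25,2,40,55,0,25])

```text
clock: 5.53
position: [0.5796, -0.3815, 0.0473]
tcp_rot: [-0.002, 0.998, 0.07, -0.002]
ft_force: [-0.4, 0.7, -2.9]
opening: 0.342
gripper_force: 40.5
```

>>> drive_tool(motion=[0,0,5,0,25,0,0,10,0,25,0,0,12,0,25,0,0,12,0,25])

```text
clock: 5.87
position: [0.5817, -0.3834, 0.0393]
tcp_rot: [0.0, 0.998, 0.07, 0.0]
ft_force: [0.2, 0.4, -2.2]
opening: 0.341
gripper_force: 40.5
```

>>> drive_tool(motion=[0,0,2,0,25,0,0,4,0,25,0,0,4,0,25])

```text
clock: 6.12
position: [0.5822, -0.3842, 0.0372]
tcp_rot: [0.001, 0.998, 0.07, 0.001]
ft_force: [-1.2, 1.3, 4.8]
opening: 0.343
gripper_force: 41.3
```

>>> drive_tool(motion=[0,0,0,0,50,0,0,0,0,50,0,0,0,0,50,0,0,0,0,50])

```text
clock: 6.45
position: [0.5816, -0.384, 0.0355]
tcp_rot: [0.0, 0.998, 0.069, 0.0]
ft_force: [0.5, -0.3, 0.8]
opening: 0.582
gripper_force: 0.0
```

>>> drive_tool(motion=[0,0,-20,0,50,0,0,-50,0,60,0,0,-80,3,60,0,0,-110,8.1,60,0,0,-110,8.1,60])

```text
clock: 6.87
position: [0.5852, -0.3862, 0.1523]
tcp_rot: [0.003, 1.0, -0.003, 0.005]
ft_force: [2.2, -1.0, 0.8]
opening: 0.7
gripper_force: 0.0
```

>>> drive_tool(motion=[5,-37,0,0,60,10,-74,0,0,60,14,-111,0,0,60,19,-148,0,0,60,24,-185,0,0,60])

```text
clock: 7.28
position: [0.6059, -0.1973, 0.1453]
tcp_rot: [-0.0, 1.0, -0.001, 0.0]
ft_force: [-0.4, -0.1, 0.4]
opening: 0.705
gripper_force: 0.0
```

>>> drive_tool(motion=[5,-37,0,1,60,10,-74,0,2,60,14,-111,0,2.6,60,19,-148,0,2.6,60,23,-186,0,2.6,60])

```text
clock: 7.7
position: [0.6295, -0.0114, 0.1453]
tcp_rot: [0.0, 1.0, -0.024, 0.0]
ft_force: [1.2, -0.7, -0.0]
opening: 0.706
gripper_force: 0.0
```

>>> drive_tool(motion=[0,0,10,0,60,0,0,40,0,60,0,0,70,0,60,0,0,80,0,60,0,0,80,0,60])

```text
clock: 8.12
position: [0.627, -0.0131, 0.0624]
tcp_rot: [0.0, 1.0, -0.024, -0.003]
ft_force: [-0.1, 1.1, -0.9]
opening: 0.704
gripper_force: 0.0
```

```bash
python3 - <<'E'
from h import *
p=env.snapshot('top');im=p['pixels'][:,:,::-1]
a=cv2.resize(im[150:270,430:530],None,fx=4,fy=4,interpolation=cv2.INTER_CUBIC)
b=cv2.resize(im[160:240,120:220],None,fx=4,fy=4,interpolation=cv2.INTER_CUBIC)
b=cv2.copyMakeBorder(b,0,a.shape[0]-b.shape[0],0,0,cv2.BORDER_CONSTANT)
cv2.imwrite('pics/t3.png',np.hstack([b,a]))
s=env.get_state();print(s['position'],s['tcp_rot'])
E
```

```text
[ 0.62848795 -0.01329231  0.06440339] [ 1.27044279e-04  9.99714021e-01 -2.38852529e-02 -1.16363776e-03]
```

View pics/t3.png

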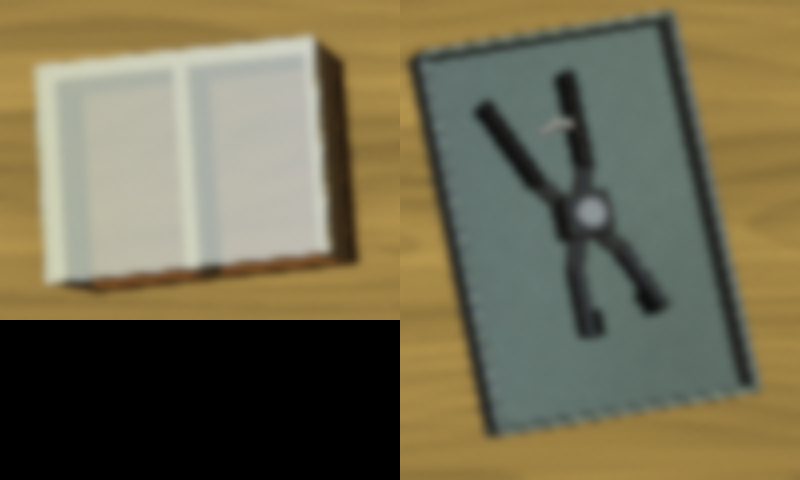

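c lies open and well placed in the tray. The rack roof corners are at crop (37,68), (315,38), (45,285) and (330,255).

>>> drive_tool(motion=[0,0,15,0,60,0,0,33,0,60,0,0,33,0,60,0,0,33,0,40])

```text
clock: 8.5
position: [0.6297, -0.0133, 0.0333]
tcp_rot: [0.0, 1.0, -0.024, 0.0]
ft_force: [0.6, 0.1, 0.3]
opening: 0.574
gripper_force: 0.0
```

>>> drive_tool(motion=[0,0,0,0,25,0,0,0,0,25,0,0,0,0,25,0,0,0,0,25], newtons=40)

```text
clock: 8.83
position: [0.6307, -0.013, 0.0343]
tcp_rot: [-0.0, 1.0, -0.024, 0.002]
ft_force: [-1.0, -0.8, 6.9]
opening: 0.342
gripper_force: 41.6
```

```bash
python3 - <<'E'
from h import *
p=env.snapshot('top')
c=[pix2w(p,(120+u/4,160+v/4),.074)[:2] for u,v in [(37,68),(315,38),(45,285),(330,255)]]
print(c,np.mean(c,0))
for a,b in [(0,1),(2,3),(2,0),(3,1)]:
    d=c[b]-c[a];print(np.linalg.norm(d),np.degrees(np.arctan2(d[1],d[0])))
E
```

```text
[array([0.65878911, 0.46881035]), array([0.67431142, 0.30196015]), array([0.52715846, 0.45866353]), array([0.54169715, 0.29052428])] [0.60048904 0.37998958]
0.16757067141590337 -84.68498855913631
0.1687666403084274 -85.05803302999414
0.13202115405022416 4.407959888943541
0.13310644413647926 4.928656268230426
```

>>> drive_tool(motion=[-10,0,-5,0,25,-30,0,-6,0,25,-50,0,-6,0,25,-68,0,-6,0,25,-75,0,-6,0,25])

```text
clock: 9.3
position: [0.5511, -0.0094, 0.0386]
tcp_rot: [0.0, 1.0, -0.024, -0.002]
ft_force: [-0.6, 0.5, -2.3]
opening: 0.339
gripper_force: 40.5
```

>>> drive_tool(motion=[-3,0,-15,0,25,-5,0,-40,0,25,-5,0,-75,0,25,-5,0,-105,0,25,-5,0,-105,0,25])

```text
clock: 9.72
position: [0.5537, -0.0094, 0.149]
tcp_rot: [-0.0, 1.0, -0.024, 0.006]
ft_force: [1.4, -0.0, -1.4]
opening: 0.342
gripper_force: 40.6
```

>>> drive_tool(motion=[-8,-27,0,-7.1,25,-17,-55,0,-14.2,25,-25,-82,0,-21.3,25,-34,-110,0,-28.5,25,-42,-137,0,-35.75,25])

```text
clock: 10.13
position: [0.5139, 0.1312, 0.1433]
tcp_rot: [-0.0, 0.958, 0.286, 0.0]
ft_force: [0.2, -0.4, -1.8]
opening: 0.341
gripper_force: 40.6
```

>>> drive_tool(motion=[9,-27,0,-7.1,25,18,-54,0,-14.2,25,28,-82,0,-21.3,25,37,-109,0,-28.5,25,46,-136,0,-35.75,25])

```text
clock: 10.55
position: [0.4787, 0.2704, 0.1432]
tcp_rot: [0.0, 0.825, 0.565, 0.0]
ft_force: [-0.3, -1.7, -2.5]
opening: 0.343
gripper_force: 40.6
```

>>> drive_tool(motion=[23,-17,0,-7.1,25,47,-33,0,-14.2,25,70,-50,0,-21.3,25,94,-67,0,-28.5,25,117,-84,0,-35.75,25])

```text
clock: 10.97
position: [0.4434, 0.41, 0.1431]
tcp_rot: [0.0, 0.612, 0.79, 0.0]
ft_force: [0.4, 0.8, -2.4]
opening: 0.337
gripper_force: 40.6
```

>>> drive_tool(motion=[0,0,0,-7.1,25,0,0,0,-14.2,25,0,0,0,-21.3,25,0,0,0,-28.5,25,0,0,0,-35.75,25])

```text
clock: 11.38
position: [0.4439, 0.4084, 0.1429]
tcp_rot: [0.0, 0.341, 0.94, -0.0]
ft_force: [0.7, 0.7, -1.9]
opening: 0.344
gripper_force: 40.6
```

>>> drive_tool(motion=[0,0,0,-7.1,25,0,0,0,-14.2,25,0,0,0,-21.3,25,0,0,0,-28.5,25,0,0,0,-35.75,25])

```text
clock: 11.8
position: [0.4441, 0.4083, 0.1428]
tcp_rot: [0.0, 0.038, 0.999, -0.0]
ft_force: [-0.2, 0.3, -2.3]
opening: 0.342
gripper_force: 40.6
```

>>> drive_tool(motion=[0,0,20,-5,25,0,0,50,-9.3,25,0,0,80,-9.3,25,0,0,100,-9.3,25,0,0,106,-9.3,25])

```text
clock: 12.22
position: [0.4427, 0.4058, 0.0341]
tcp_rot: [-0.001, -0.04, 0.999, -0.003]
ft_force: [-5.9, -11.7, 39.9]
opening: 0.34
gripper_force: 45.8
```

>>> drive_tool(motion=[0,0,2,0,25,0,0,4,0,25,0,0,4,0,50,0,0,4,0,50,0,0,4,0,55])

```text
clock: 12.63
position: [0.4441, 0.4093, 0.0341]
tcp_rot: [0.001, -0.041, 0.999, 0.001]
ft_force: [-0.0, -1.1, 0.8]
opening: 0.642
gripper_force: 0.0
```

>>> drive_tool(motion=[0,0,-20,0,55,0,0,-40,0,55,20,0,-50,0,60,50,0,-50,0,60,60,0,-45,0,60])

```text
clock: 13.05
position: [0.3803, 0.4052, 0.0804]
tcp_rot: [-0.0, -0.042, 0.999, 0.002]
ft_force: [-0.8, -0.6, 0.2]
opening: 0.701
gripper_force: 0.0
```

```bash
python3 - <<'E'
from h import *
p=env.snapshot('top');im=p['pixels'][:,:,::-1]
cv2.imwrite('pics/t4.png',cv2.resize(im[150:300,100:300],None,fx=4,fy=4,interpolation=cv2.INTER_CUBIC))
s=env.get_state();print(s['position'],s['tcp_rot'])
E
```

```text
[0.37888996 0.40437783 0.07897585] [-1.37333914e-03 -4.35551064e-02  9.99049906e-01  5.94006349e-04]
```

View pics/t4.png

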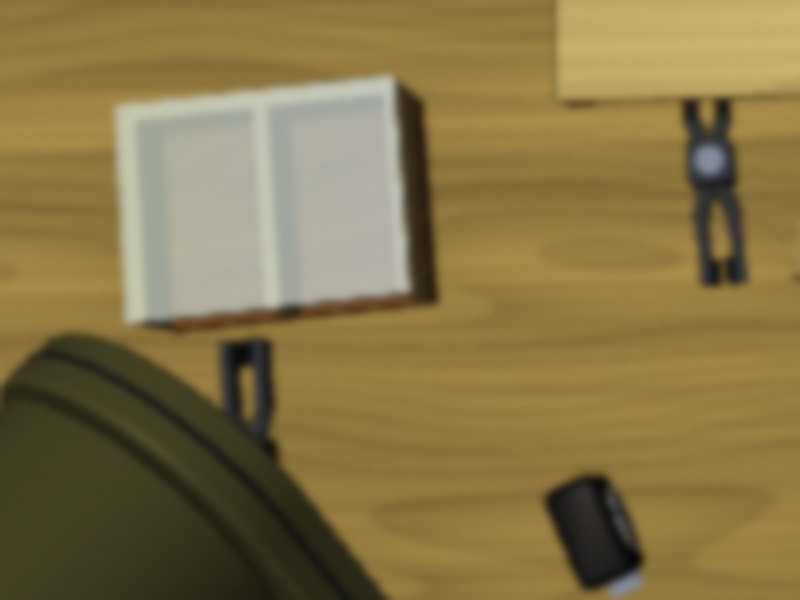

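b lies aligned, its nose at crop (245,345) just before the left mouth. I'll go down onto its handles.

>>> drive_tool(motion=[0,0,20,0,60,0,0,40,0,60,0,0,50,0,60,0,0,53,0,60,0,0,53,0,60])

```text
clock: 13.52
position: [0.3838, 0.4034, 0.0247]
tcp_rot: [-0.0, -0.041, 0.999, -0.0]
ft_force: [-0.2, -0.1, 0.4]
opening: 0.705
gripper_force: 0.0
```

>>> drive_tool(motion=[0,0,0,0,20,0,0,0,0,20,0,0,0,0,20,0,0,0,0,20,0,0,0,0,20], newtons=60)

```text
clock: 13.93
position: [0.3839, 0.4042, 0.0265]
tcp_rot: [0.001, -0.041, 0.999, 0.001]
ft_force: [-0.3, -1.5, 6.2]
opening: 0.316
gripper_force: 60.1
```

>>> drive_tool(motion=[0,0,-10,0,20,0,0,-20,0,20,0,0,-28,0,20,0,0,-28,0,20,0,0,-28,0,20])

```text
clock: 14.35
position: [0.3839, 0.4039, 0.0541]
tcp_rot: [0.0, -0.041, 0.999, 0.001]
ft_force: [-1.0, -1.0, -1.7]
opening: 0.318
gripper_force: 59.3
```

```bash
python3 - <<'E'
from h import *
p=env.snapshot('side');im=p['pixels'][:,:,::-1]
cv2.imwrite('pics/s5.png',cv2.resize(im[90:190,210:360],None,fx=5,fy=5,interpolation=cv2.INTER_CUBIC))
s=env.get_state();print(s['position'],s['tcp_rot'],s['wrist_torque'])
E
```

```text
[0.38372286 0.40347815 0.05349675] [ 1.64584952e-04 -4.07840096e-02  9.99167971e-01  5.15655522e-05] [-0.02813308  0.11743166  0.01650066]
```

View pics/s5.png

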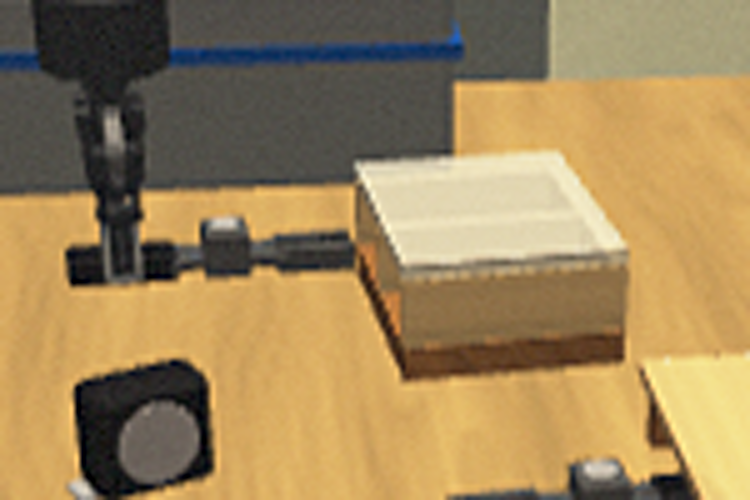

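b is level in the grip, with its nose at crop (350,250) at bay height. I'll insert it now.

>>> drive_tool(motion=[-12,0,0,0,20,-24,0,0,0,20,-36,0,0,0,20,-48,0,0,0,20,-60,0,0,0,20])

```text
clock: 14.82
position: [0.4437, 0.4079, 0.0526]
tcp_rot: [-0.0, -0.041, 0.999, -0.001]
ft_force: [-0.3, 0.0, -1.2]
opening: 0.324
gripper_force: 59.3
```

>>> drive_tool(motion=[-15,0,0,0,20,-30,0,0,0,20,-45,0,0,0,20,-60,0,0,0,20,-60,0,0,0,20])

```text
clock: 15.23
position: [0.5069, 0.4121, 0.0523]
tcp_rot: [0.001, -0.039, 0.999, -0.0]
ft_force: [0.8, -0.6, -2.7]
opening: 0.322
gripper_force: 59.3
```

>>> drive_tool(motion=[0,0,2,0,20,0,0,4,0,20,0,0,5,0,20,0,0,5,0,20])

```text
clock: 15.57
position: [0.5017, 0.4134, 0.0485]
tcp_rot: [-0.001, -0.042, 0.999, -0.0]
ft_force: [-1.0, -1.7, 3.0]
opening: 0.316
gripper_force: 59.5
```

>>> drive_tool(motion=[0,0,0,0,45,0,0,0,0,55,0,0,0,0,55,0,0,0,0,55,0,0,-10,0,55])

```text
clock: 15.98
position: [0.5024, 0.4123, 0.0568]
tcp_rot: [-0.001, -0.041, 0.999, -0.001]
ft_force: [0.4, -0.5, 0.5]
opening: 0.641
gripper_force: 0.0
```

>>> drive_tool(motion=[0,0,-15,0,60,0,0,-40,0,60,0,0,-70,0,60,0,0,-90,0,60,0,0,-90,0,60])

```text
clock: 16.4
position: [0.5047, 0.4166, 0.155]
tcp_rot: [0.003, -0.041, 0.999, 0.004]
ft_force: [0.1, 0.9, -0.4]
opening: 0.703
gripper_force: 0.0
```

>>> drive_tool(motion=[-10,-31,0,7.1,60,-20,-61,0,14.2,60,-30,-92,0,21.3,60,-40,-122,0,28.5,60,-50,-153,0,35.75,60])

```text
clock: 16.82
position: [0.5659, 0.2639, 0.1491]
tcp_rot: [0.0, 0.269, 0.963, 0.0]
ft_force: [-0.1, -0.7, -0.0]
opening: 0.705
gripper_force: 0.0
```

>>> drive_tool(motion=[-26,-19,0,7.1,60,-52,-38,0,14.2,60,-78,-57,0,21.3,60,-104,-76,0,28.5,60,-130,-95,0,35.75,60])

```text
clock: 17.23
position: [0.6286, 0.1154, 0.1492]
tcp_rot: [0.0, 0.551, 0.834, 0.0]
ft_force: [0.0, 1.3, -0.5]
opening: 0.701
gripper_force: 0.0
```

>>> drive_tool(motion=[0,0,0,7.1,60,0,0,0,14.2,60,0,0,0,21.3,60,0,0,0,28.5,60,0,0,0,35.75,60])

```text
clock: 17.65
position: [0.6281, 0.117, 0.1491]
tcp_rot: [-0.0, 0.78, 0.626, 0.0]
ft_force: [-0.4, 0.5, 0.0]
opening: 0.703
gripper_force: 0.0
```

>>> drive_tool(motion=[0,0,0,7.1,60,0,0,0,14.2,60,0,0,0,21.3,60,0,0,0,28.5,60,0,0,0,35.75,60])

```text
clock: 18.07
position: [0.628, 0.1173, 0.149]
tcp_rot: [-0.0, 0.934, 0.357, 0.0]
ft_force: [-1.1, -0.4, -0.9]
opening: 0.705
gripper_force: 0.0
```

>>> drive_tool(motion=[0,0,0,7.1,60,0,0,0,14.2,60,0,0,0,21.3,60,0,0,0,28.5,60,0,0,0,35.75,60])

```text
clock: 18.48
position: [0.628, 0.1174, 0.149]
tcp_rot: [-0.001, 0.999, 0.055, 0.0]
ft_force: [-0.2, -0.7, -0.4]
opening: 0.705
gripper_force: 0.0
```

>>> drive_tool(motion=[0,0,25,1.3,60,0,0,60,1.3,60,0,0,90,1.3,60,0,0,110,1.3,60,0,0,116,1.3,60])

```text
clock: 18.9
position: [0.6256, 0.117, 0.0293]
tcp_rot: [-0.0, 0.999, 0.046, -0.003]
ft_force: [-0.5, -0.5, -0.2]
opening: 0.703
gripper_force: 0.0
```

>>> drive_tool(motion=[0,0,0,0,50,0,0,0,0,25,0,0,0,0,25,0,0,0,0,25,0,0,0,0,25], newtons=40)

```text
clock: 19.32
position: [0.6295, 0.1171, 0.0343]
tcp_rot: [-0.0, 0.999, 0.046, 0.002]
ft_force: [-1.1, -0.0, 7.3]
opening: 0.344
gripper_force: 40.5
```

>>> drive_tool(motion=[-10,0,-5,0,25,-30,0,-6,0,25,-50,0,-6,0,25,-68,0,-6,0,25,-75,0,-6,0,25])

```text
clock: 19.73
position: [0.5503, 0.1094, 0.0386]
tcp_rot: [0.0, 0.999, 0.046, -0.002]
ft_force: [-1.4, -0.3, -2.1]
opening: 0.341
gripper_force: 39.6
```

>>> drive_tool(motion=[-3,0,-15,0,25,-5,0,-40,0,25,-5,0,-75,0,25,-5,0,-105,0,25,-5,0,-105,0,25])

```text
clock: 20.15
position: [0.5529, 0.11, 0.149]
tcp_rot: [-0.001, 0.999, 0.046, 0.006]
ft_force: [0.6, 0.6, -1.3]
opening: 0.34
gripper_force: 40.0
```

>>> drive_tool(motion=[-8,-22,0,-7.1,25,-16,-45,0,-14.2,25,-24,-68,0,-21.3,25,-31,-90,0,-28.5,25,-39,-112,0,-35.75,25])

```text
clock: 20.57
position: [0.4996, 0.2184, 0.1432]
tcp_rot: [-0.0, 0.936, 0.352, 0.001]
ft_force: [0.4, -0.3, -2.8]
opening: 0.337
gripper_force: 39.9
```

>>> drive_tool(motion=[7,-23,0,-7.1,25,14,-46,0,-14.2,25,20,-68,0,-21.3,25,27,-91,0,-28.5,25,34,-114,0,-35.75,25])

```text
clock: 20.98
position: [0.4505, 0.3267, 0.1431]
tcp_rot: [0.0, 0.783, 0.621, 0.0]
ft_force: [-0.2, 0.5, -1.9]
opening: 0.341
gripper_force: 39.9
```

>>> drive_tool(motion=[0,0,0,-7.1,25,0,0,0,-14.2,25,0,0,0,-21.3,25,0,0,0,-28.5,25,0,0,0,-35.75,25])

```text
clock: 21.4
position: [0.451, 0.3258, 0.143]
tcp_rot: [0.0, 0.556, 0.831, 0.0]
ft_force: [-0.2, 0.2, -1.8]
opening: 0.338
gripper_force: 40.0
```

>>> drive_tool(motion=[0,0,0,-7.1,25,0,0,0,-14.2,25,0,0,0,-21.3,25,0,0,0,-28.5,25,0,0,0,-35.75,25])

```text
clock: 21.82
position: [0.4511, 0.3256, 0.143]
tcp_rot: [0.0, 0.275, 0.961, 0.0]
ft_force: [0.5, -0.5, -0.7]
opening: 0.341
gripper_force: 40.0
```

>>> drive_tool(motion=[0,0,0,-7.1,25,0,0,0,-14.2,25,0,0,0,-21.3,25,0,0,0,-28.5,25,0,0,0,-35.75,25])

```text
clock: 22.23
position: [0.4512, 0.3255, 0.1429]
tcp_rot: [0.0, -0.032, 0.999, -0.0]
ft_force: [0.1, -0.3, -2.5]
opening: 0.338
gripper_force: 40.0
```

>>> drive_tool(motion=[0,0,25,-1.2,25,0,0,60,-1.2,25,0,0,85,-1.2,25,0,0,98,-1.2,25,0,0,104,-1.2,25])

```text
clock: 22.65
position: [0.4502, 0.3245, 0.0367]
tcp_rot: [-0.001, -0.04, 0.999, -0.001]
ft_force: [1.0, -0.2, -1.3]
opening: 0.339
gripper_force: 39.9
```

>>> drive_tool(motion=[0,0,3,0,25,0,0,5,0,25,0,0,5,0,50,0,0,5,0,50,0,0,5,0,55])

```text
clock: 23.07
position: [0.451, 0.3264, 0.0353]
tcp_rot: [0.001, -0.04, 0.999, 0.001]
ft_force: [-0.6, -0.3, 0.0]
opening: 0.644
gripper_force: 0.0
```

>>> drive_tool(motion=[0,0,-20,0,55,0,0,-40,0,55,20,0,-50,0,60,50,0,-50,0,60,60,0,-45,0,60])

```text
clock: 23.48
position: [0.3877, 0.3219, 0.0815]
tcp_rot: [-0.0, -0.041, 0.999, 0.002]
ft_force: [-1.1, 0.3, -0.2]
opening: 0.706
gripper_force: 0.0
```

>>> drive_tool(motion=[0,0,20,0,60,0,0,40,0,60,0,0,50,0,60,0,0,53,0,60,0,0,53,0,60])

```text
clock: 23.9
position: [0.3906, 0.3211, 0.0263]
tcp_rot: [0.0, -0.04, 0.999, -0.0]
ft_force: [-0.1, 0.4, -0.7]
opening: 0.702
gripper_force: 0.0
```

>>> drive_tool(motion=[0,0,0,0,20,0,0,0,0,20,0,0,0,0,20,0,0,0,0,20,0,0,0,0,20], newtons=60)

```text
clock: 24.32
position: [0.391, 0.3216, 0.0276]
tcp_rot: [0.001, -0.04, 0.999, 0.001]
ft_force: [-1.2, 0.4, 5.1]
opening: 0.317
gripper_force: 59.6
```

>>> drive_tool(motion=[0,0,-10,0,20,0,0,-20,0,20,0,0,-28,0,20,0,0,-28,0,20,0,0,-28,0,20])

```text
clock: 24.73
position: [0.391, 0.3211, 0.0547]
tcp_rot: [0.0, -0.04, 0.999, 0.0]
ft_force: [-0.3, -1.2, -0.5]
opening: 0.32
gripper_force: 59.4
```

>>> drive_tool(motion=[-12,0,0,0,20,-24,0,0,0,20,-36,0,0,0,20,-48,0,0,0,20,-60,0,0,0,20])

```text
clock: 25.15
position: [0.4508, 0.3252, 0.0536]
tcp_rot: [-0.0, -0.04, 0.999, -0.001]
ft_force: [-0.5, -0.1, -1.3]
opening: 0.318
gripper_force: 59.4
```

>>> drive_tool(motion=[-15,0,0,0,20,-30,0,0,0,20,-45,0,0,0,20,-60,0,0,0,20,-60,0,0,0,20])

```text
clock: 25.57
position: [0.5137, 0.3295, 0.0534]
tcp_rot: [0.001, -0.038, 0.999, -0.0]
ft_force: [0.0, -0.9, -0.6]
opening: 0.319
gripper_force: 59.4
```

>>> drive_tool(motion=[0,0,2,0,20,0,0,4,0,20,0,0,6,0,20,0,0,6,0,20])

```text
clock: 25.9
position: [0.5088, 0.3304, 0.0489]
tcp_rot: [-0.0, -0.041, 0.999, -0.001]
ft_force: [-2.8, -2.9, 8.5]
opening: 0.32
gripper_force: 59.9
```

>>> drive_tool(motion=[0,0,0,0,45,0,0,0,0,55,0,0,0,0,55,0,0,0,0,55,0,0,-10,0,55])

```text
clock: 26.32
position: [0.5092, 0.3296, 0.0569]
tcp_rot: [-0.001, -0.04, 0.999, -0.001]
ft_force: [0.4, -0.5, 0.1]
opening: 0.642
gripper_force: 0.0
```

>>> drive_tool(motion=[0,0,-25,0,55,0,0,-60,0,55,0,0,-95,0,55,0,0,-110,0,55,0,0,-110,0,55])

```text
clock: 26.73
position: [0.5117, 0.3329, 0.1734]
tcp_rot: [0.003, -0.04, 0.999, 0.003]
ft_force: [0.6, 0.2, -0.0]
opening: 0.643
gripper_force: 0.0
```

>>> drive_tool(motion=[0,35,-35,0,55,0,70,-55,0,55,0,110,-55,0,55,0,150,-55,0,55,0,190,-55,0,55])

```text
clock: 27.15
position: [0.4949, 0.5209, 0.2237]
tcp_rot: [0.0, -0.04, 0.999, -0.0]
ft_force: [0.4, 0.0, 0.1]
opening: 0.645
gripper_force: 0.0
```

```bash
python3 - <<'E'
from h import *
p=env.snapshot('top');im=p['pixels'][:,:,::-1]
q=env.snapshot('side');im2=q['pixels'][:,:,::-1]
f=lambda a:cv2.resize(a,(400,400),interpolation=cv2.INTER_CUBIC)
cv2.imwrite('pics/f6.png',np.hstack([f(im[150:270,110:230]),f(im2[90:190,230:330])]))
E
```

```text
(no output)
```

View pics/f6.png

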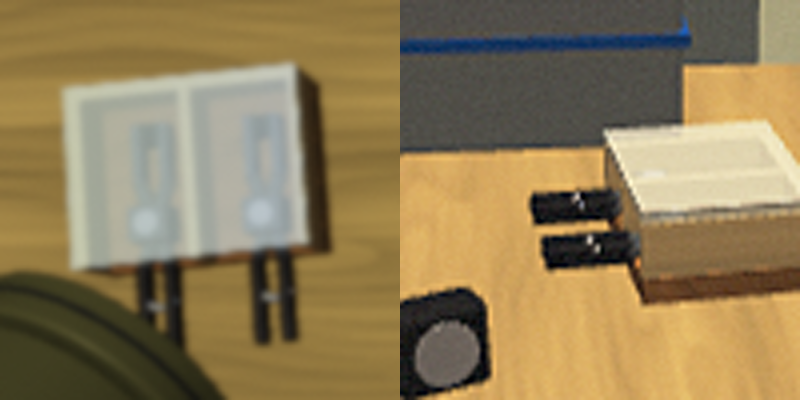

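Both shut clamps sit level in their bays. Their discs at (147,220) and (262,213) are about 33 mm inside the mouths, and the handles stick out.

```bash
python3 -c "
from cell import env
print(env.sign_off())"
```

```text
the job is handed in; nothing more can be done
None
```

I handed the job in at about 27 s on the robot's clock. The two shut clamps are in separate rack bays, nose first with handles out. The open clamp lies open in the tray. I saw no bystander move, and the judge returned no verdict.

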